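Lock the chopper and hold its pulse dial on the third position

TASK

Give the mini chopper on the worktop a burst at its third setting: press its raised, sprung locking arm down until it clicks over and stays down by itself. Then grip the pulse dial, turn it clockwise past the first and second clicks to the third (the three-dot mark, not beyond it), and keep holding it there against its return spring; finish with the dial still gripped at the third position. Leave the other things on the worktop where they stand.

Things in the scene. Friction and masses are not known exactly. Their poses are not given: they have to be found in the camera images.
- chopper: mini chopper, fixed: white base 140 (x) x 330 (y) x 68 mm high, clear bowl with grey lid (106 mm across, centre at y = +68 mm, top 145 mm up), hinge post (170 mm high) at its left end, catch post under the arm's pad, dial at its right end. Origin: centre of its underside, on the worktop. x points to its back (away from the robot), y to its left, z up; turned up to 0.25 rad
- lock_arm: grey locking arm over the bowl, 24 mm wide, 10 mm thick. Origin: its hinge, at (0, 148, 158) mm in the chopper's frame, axis along the chopper's x. It runs along its own -y (to the chopper's right) to a flat ribbed press pad 46 (x) x 40 (y) x 12 mm, centred 160 mm from the hinge. Its z points out of its upper face
- lock_pad (a point): centre of the top face of the press pad, where the arm is pressed down: (0, -160, 6) mm in the locking arm's frame. About 230 mm above the worktop when raised and 164 mm when locked, where it is at (0, -12) mm of the chopper
- lock_angle (a joint): angle of the locking arm: 0 raised (0.45 rad above level), 0.45 down and level (end stop). A spring pushes it up with about 6 N at the pad at most; beyond about 0.36 rad it clicks over centre and the detent pulls it down to 0.45 and keeps it there (about 4 N to lift it out)
- dial: black pulse dial: round skirt 60 mm across, 11 mm high, with a grip bar 13 mm thick, 54 mm long (along the dial's y), 84 to 115 mm above the worktop. Origin: on the upright axis, under the skirt, at (0, -105, 73) mm in the chopper's frame. A white line on the bar marks its pointer end, the dial's +y. The frame turns with the dial; at rest it is parallel to the chopper's
- dial_grip (a point): on the dial's axis, 103 mm above the worktop, 12 mm below the top of the grip bar: the point to grip, the fingers closing on the bar's two flat sides (along the dial's x, at rest the chopper's x)
- dial_angle (a joint): turn of the dial, clockwise from above: 0 at rest (pointer to the chopper's left). Clicks (detents) at 0.4 (one dot), 0.8 (two dots) and 1.2 rad (three dots); end stop at 1.55 rad, beyond the third. Let go, it springs back to 0 from anywhere; return torque 0.06 N m at rest to 0.2 at the stop, rippled by +-0.045 by the detents
- purple_box: bystander, not to be moved: open-weave purple plastic box with a white lid, 118 x 185 x 59 mm; origin at the centre of its underside
- spice_a: bystander, not to be moved: spice jar with dark cap, 45 mm across, 105 mm high; stands to the right of the chopper; origin at the centre of its underside
- salt_shaker: bystander, not to be moved: salt shaker with grey top, 44 mm across, 90 mm high; stands to the left of the chopper; origin at the centre of its underside
- spice_e: bystander, not to be moved: spice jar with yellow cap, 45 mm across, 100 mm high; origin at the centre of its underside
- white_spoon: bystander, not to be moved: white spatula, 150 x 30 x 15 mm, lying flat; origin at the centre of its underside

How it is judged:
By the outcome, as a careful person would: the job done as asked, in the order asked, and still so for the second after the job is handed in, while the arm keeps its last pose, push and grip.
It also fails if it takes over 38 s, if anything falls off the work surface, if the arm or the gripper's body presses on something with over 40 N, if the wrist force passes 120 N, or if a joint passes its speed limit or range.

ROBOT

A 6-joint arm with a two-finger parallel gripper is mounted at the origin on a cart in front of the work surface, level with it; the furniture and walls round the work are solid. World frame = base frame: x ahead of the robot, y to its left, z up, the work surface at z = 0. Lengths are in mm, angles in rad, forces in N, time in s.
With the tool pointing down it reaches from about 325 to 750 mm from the base axis. Payload 7.6 kg.
Tool frame: the origin (TCP) lies at the very end of the fingers, on their centre line; the grasp point (between the pads) lies 19 mm behind it; z points along the fingers, y is the line along which they close (so a half turn about z gives the same grasp; the last joint's range is limited). The gripper opens to 85 mm and grips with 20 to 120 N. Pads are 22 mm wide; open, the fingers measure 114 mm over their backs; the gripper's body (76 mm by 85 mm) begins 54 mm behind the grasp point. The pads swing forward as they close: fully open they stand 13 mm farther back than shut.
Start: joints at [-1.386, 0.052, 1.401, -0, 1.689, -0.07], TCP at [132.351, -508.064, 231.323] pointing down, gripper open.
Joint ranges: [-2.9, 2.9], [-0.91, 2.17], [0.12, 2.37], [-1.06, 4.2], [0.26, 2.73], [-2.93, 2.93]. Speed limits (rad/s): [2.57, 2.57, 3.01, 3.14, 3.14, 3.14].

INTERFACE

Orientations are given as a unit quaternion [x, y, z, w].
In Python, from rig import bot gives the robot as it stands. The module is installed in compiled form; this text tells all that it offers.
- The arm moves only by the shell command python3 -m creep 'ROWS' [FORCE]. ROWS is JSON, a list of rows, each a list of 7 numbers: the gripper's target within -1 to 1 (fully open at 1, half-way at 0, shut at -1), then the shift along the tool's x, y, z in cm, then the turn, a rotation vector about the tool's x, y, z in rad. A call has 1 to 12 rows; each row shifts and turns the commanded pose from where the row before left it, along the tool's axes as they then stand; what a row does not reach is not made up. A row lasts 1/8 s, in which the tool goes at most 62.5 mm and 10.7 degrees, less where a joint would pass 70% of its speed; a pose out of reach is approached as far as the arm can. A call is refused whole if a number of a shift passes 6.25 or a number of a turn 0.188, either way. A call with a gripper value outside its range is refused whole. The fingers move at their own pace and stop on an object; FORCE is the grip in N (left out, the last holds). Time passes only in rows, so rows that do not move let the fingers close. It gives the time, the measured TCP pose, the force, the opening and the grip force at its end, in the units of the state.
- bot.observe(): the state, without advancing time (a new reading comes with each control period).
- bot.capture(name): name is "side" or "top"; returns a dict with "image" (400x640x3 uint8, red, green, blue), "intrinsics" (3x3 intrinsics, pixels), "T" (4x4, takes a point from camera to world coordinates). Camera axes: x right, y up, looking along -z (the intrinsics and any distortion apply to the point x, -y, -z); pixel columns grow to the right and rows downward; lengths in mm; the calibration is good to about 2 mm. A picture is of the moment at which its call begins. There is no depth.
- bot.hand_in(): hands the job in; it is judged then, once.
The state is a dict: "time_s": time; "joint_pos": joint angles; "dq": joint speeds; "joint_torque": joint torques, N m; "tcp_pos": TCP position; "ee_rot": TCP orientation; "ft_force": force on the tool from outside, world axes, zero at the start; "torque": the same for the moment, N m; "gripper_width": finger opening in mm; "grasp_force": force on a finger pad.
Only numpy, scipy, OpenCV 4.12 (cv2) and the standard library are available. Lean on these libraries where they do the work, as an engineer would, in place of code of your own. Each camera call takes 0.05 s, during which the arm holds its last target. There are 200 camera calls.

## Working session

There is one attempt and no reset: what is moved stays moved. The work goes in short steps, Python scripts to look and compute and a shell command to move; the robot and the scene stay as the last step left them, time stands still between calls to the robot, and variables do not carry over. Pictures are saved under pics/ and viewed, at most 10 in all, crops included, and the job is handed in when it is done.

```bash
mkdir -p pics; python3 - <<'E'
from rig import bot
import cv2,numpy as np
for n in("side","top"):
    c=bot.capture(n);cv2.imwrite(f"pics/{n}0.png",c["image"][...,::-1]);print(n,c["intrinsics"],np.round(c["T"],3),[k for k in c])
s=bot.observe();print(s)
E
```

```text
side [[481.6324474    0.         321.16748864]
 [  0.         481.6324474  200.02286479]
 [  0.           0.           1.        ]] [[-9.990000e-01  2.700000e-02 -1.700000e-02  4.934650e+02]
 [-3.000000e-02 -5.910000e-01  8.060000e-01  1.261707e+03]
 [ 1.200000e-02  8.060000e-01  5.920000e-01  1.115504e+03]
 [ 0.000000e+00  0.000000e+00  0.000000e+00  1.000000e+00]] ['image', 'intrinsics', 'T']
top [[415.5628905    0.         310.19160705]
 [  0.         415.5628905  197.81046996]
 [  0.           0.           1.        ]] [[-2.400000e-02  9.930000e-01 -1.130000e-01  3.542180e+02]
 [-1.000000e+00 -2.300000e-02  9.000000e-03 -6.854200e+01]
 [ 6.000000e-03  1.130000e-01  9.940000e-01  1.393806e+03]
 [ 0.000000e+00  0.000000e+00  0.000000e+00  1.000000e+00]] ['image', 'intrinsics', 'T']
{'time_s': 0.1, 'joint_pos': array([-1.38631936e+00,  5.28006183e-02,  1.40164682e+00,  2.00751021e-05,
        1.68861957e+00, -7.02702255e-02]), 'dq': array([-0.00137823, -0.00141538, -0.00237651, -0.00089453, -0.00151874,
       -0.0023804 ]), 'joint_torque': array([ 1.34650429e-03, -3.82581854e+01, -3.60984850e+01, -2.76240479e-05,
        4.84843986e-03, -1.02884033e-05]), 'tcp_pos': array([ 132.29155287, -507.76898169,  230.53068251]), 'ee_rot': array([ 9.91898526e-01,  1.27030587e-01, -3.21198524e-05, -7.36544570e-04]), 'ft_force': array([-0.43151009, -0.39246207, -0.1193931 ]), 'torque': array([-0.02778957, -0.01941157,  0.01907953]), 'grasp_force': 0.0, 'gripper_width': 85.30327858457154}
```

View pics/side0.png

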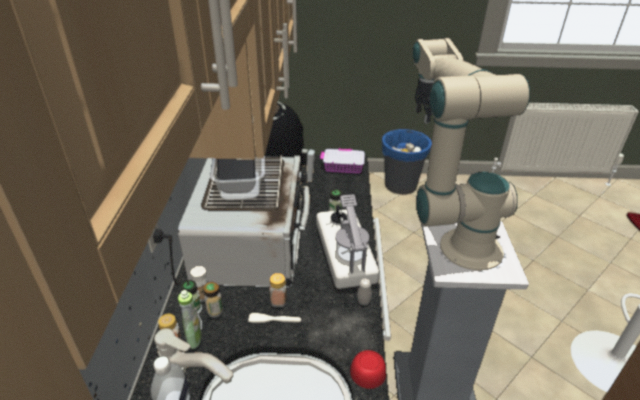

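View pics/top0.png

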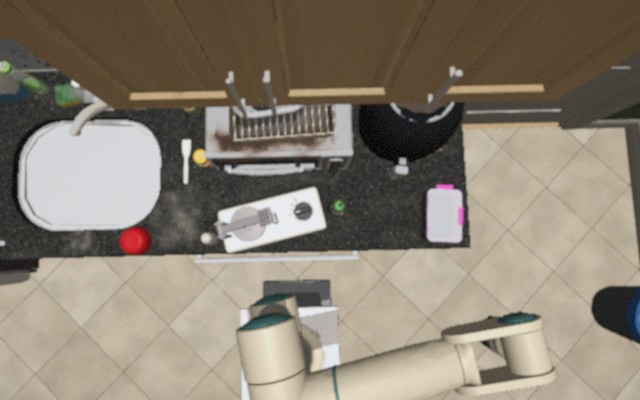

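The side view shows the chopper at about (348,247), arm raised. The top view shows its white base with corners near (218,220), (318,187), (327,222) and (227,252), the dial at (302,211) and the pad at (268,216).

```bash
cat > h.py <<'E'
import numpy as np,cv2
from rig import bot
def ray(c,uv,z):
    K,T=c["intrinsics"],c["T"]
    d=np.linalg.inv(K)@[uv[0],uv[1],1.]; d=T[:3,:3]@(d*[1,-1,-1]); o=T[:3,3]
    return o+d*(z-o[2])/d[2]
def proj(c,p):
    q=np.linalg.inv(c["T"])@[*p,1.]; v=c["intrinsics"]@(q[:3]*[1,-1,-1]); return v[:2]/v[2]
E
python3 - <<'E'
from h import *
c=bot.capture("top");im=c["image"];hsv=cv2.cvtColor(im,cv2.COLOR_RGB2HSV)
m=((hsv[...,2]>185)&(hsv[...,1]<45)).astype(np.uint8); 
m[:180]=0;m[256:]=0;m[:,:212]=0;m[:,332:]=0
n,l,st,_=cv2.connectedComponentsWithStats(m);i=1+st[1:,4].argmax();print(st[i])
pts=np.argwhere(l==i)[:,::-1]
P=np.array([ray(c,p,68)[:2] for p in pts]).astype(np.float32)
r=cv2.minAreaRect(P);print(r,cv2.boxPoints(r))
crop=cv2.resize(im[175:265,200:350],(750,450),interpolation=cv2.INTER_CUBIC);cv2.imwrite("pics/c1.png",crop[...,::-1])
s=bot.capture("side");cv2.imwrite("pics/c2.png",cv2.resize(s["image"][180:300,305:395],(600,800)[:2],interpolation=cv2.INTER_CUBIC)[:600,:,::-1])
# dial: dark
g=hsv[...,2]; 
m=(g<70).astype(np.uint8);m[:198]=0;m[224:]=0;m[:,:288]=0;m[:,316:]=0
n,l,st,ce=cv2.connectedComponentsWithStats(m);i=1+st[1:,4].argmax();print(st[i],ce[i],ray(c,ce[i],88))
E
```

```text
[ 219  188  107   64 3318]
((439.4397888183594, 45.02787780761719), (136.04368591308594, 324.42010498046875), 13.001296043395996) [[ 336.6688   187.7766 ]
 [ 409.65457 -128.32701]
 [ 542.2108   -97.72084]
 [ 469.225    218.38277]]Traceback (most recent call last):
  File "<stdin>", line 14, in <module>
ValueError: attempt to get argmax of an empty sequence
```

View pics/c1.png

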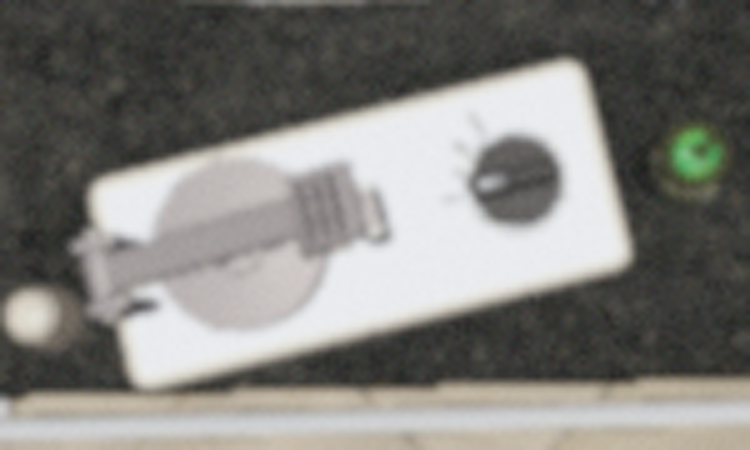

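View pics/c2.png

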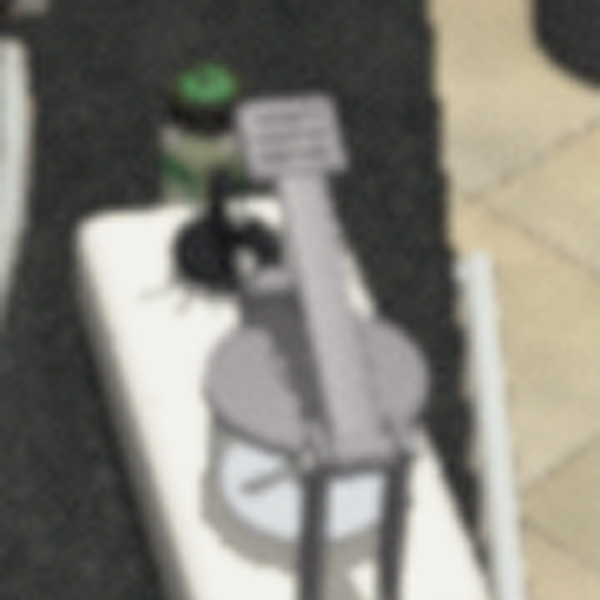

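The crops show the arm raised with its pad over the catch post. The dial centre is at about (303.2,210.8) in the top image, pointer to the left. Chopper yaw is about 0.227 and its centre about (439,45). I'll raise and rotate the tool to the chopper's yaw.

```bash
python3 -m creep '[[-1,0,0,-0.8,0,0,-0.171],[-1,0,0,-0.8,0,0,-0.171],[-1,0,0,-0.8,0,0,-0.171],[-1,0,0,-0.8,0,0,-0.171],[-1,0,0,-0.8,0,0,-0.171],[-1,0,0,-0.8,0,0,-0.171],[-1,0,0,-0.8,0,0,-0.171],[-1,0,0,-0.8,0,0,-0.171],[-1,0,0,-0.8,0,0,-0.171],[-1,0,0,0,0,0,0],[-1,0,0,0,0,0,0]]' 60
cat >> h.py <<'E'
from scipy.spatial.transform import Rotation as R
A=.227;C=np.array([439.4,45.0])
def rel(p): d=np.array(p[:2])-C; return d[0]*np.cos(A)+d[1]*np.sin(A), -d[0]*np.sin(A)+d[1]*np.cos(A)
def st():
    s=bot.observe();M=R.from_quat(s["ee_rot"]).as_matrix()
    print("t",s["time_s"],"chop xy",np.round(rel(s["tcp_pos"]),1),"z",round(s["tcp_pos"][2],1),"yaw_y",round(np.arctan2(M[1,1],M[0,1]),4),"tilt",np.round(M[:2,2],3),"F",np.round(s["ft_force"],1),"tau",np.round(s["torque"],2),"w",round(s["gripper_width"],1),"g",round(s["grasp_force"],1))
E
python3 - <<'E'
from h import *
st()
c=bot.capture("top")
print("dial",rel(ray(c,(303.2,210.8),90)),"pad",rel(ray(c,(200+325/5-.4,175+212/5-.4),232)),"jar",rel(ray(c,(338.5,205.5),105)))
E
```

```text
time_s: 1.58
tcp_pos: [132.3, -508.0, 302.8]
ee_rot: [0.625, 0.78, 0.0, -0.0]
ft_force: [0.5, 0.4, -0.8]
gripper_width: -0.1
grasp_force: 0.0
t 1.575 chop xy [-423.7 -469.7] z 302.8 yaw_y 0.2197 tilt [-0.     0.001] F [ 0.5  0.4 -0.8] tau [ 0.04 -0.02 -0.01] w -0.1 g 0.0
dial (np.float64(-0.9073614232908938), np.float64(-104.40425640010176)) pad (np.float64(-2.689450673632596), np.float64(5.888643097175115)) jar (np.float64(-13.394094854736451), np.float64(-214.89445993896402))
```

```bash
python3 -m creep '[[-1,3.9,3.5,0,0,0,-0.007],[-1,3.9,3.5,0,0,0,0],[-1,3.9,3.5,0,0,0,0],[-1,3.9,3.5,0,0,0,0],[-1,3.9,3.5,0,0,0,0],[-1,3.9,3.5,0,0,0,0],[-1,3.9,3.5,0,0,0,0],[-1,3.9,3.5,0,0,0,0],[-1,3.9,3.5,0,0,0,0],[-1,3.9,3.5,0,0,0,0],[-1,3.9,3.5,0,0,0,0],[-1,3.9,3.5,0,0,0,0]]'
python3 -m creep '[[-1,0,0,1,0,0,0],[-1,0,0,1,0,0,0],[-1,0,0,0,0,0,0],[-1,0,0,0,0,0,0]]'
python3 - <<'E'
from h import *
st()
c=bot.capture("side");cv2.imwrite("pics/s3.png",cv2.resize(c["image"][100:300,270:430],(640,800),interpolation=cv2.INTER_CUBIC)[:600,:,::-1])
E
```

```text
time_s: 3.12
tcp_pos: [435.4, 45.0, 303.0]
ee_rot: [0.622, 0.783, -0.0, 0.0]
ft_force: [0.2, -1.6, -0.6]
gripper_width: 0.0
grasp_force: 0.0
time_s: 3.62
tcp_pos: [434.8, 42.3, 283.7]
ee_rot: [0.622, 0.783, 0.0, 0.0]
ft_force: [-0.4, 0.1, -0.2]
gripper_width: -0.0
grasp_force: 0.0
t 3.625 chop xy [-5.1 -1.6] z 283.7 yaw_y 0.228 tilt [ 0.001 -0.   ] F [-0.4  0.1 -0.2] tau [-0.03  0.03  0.01] w -0.0 g 0.0
```

View pics/s3.png

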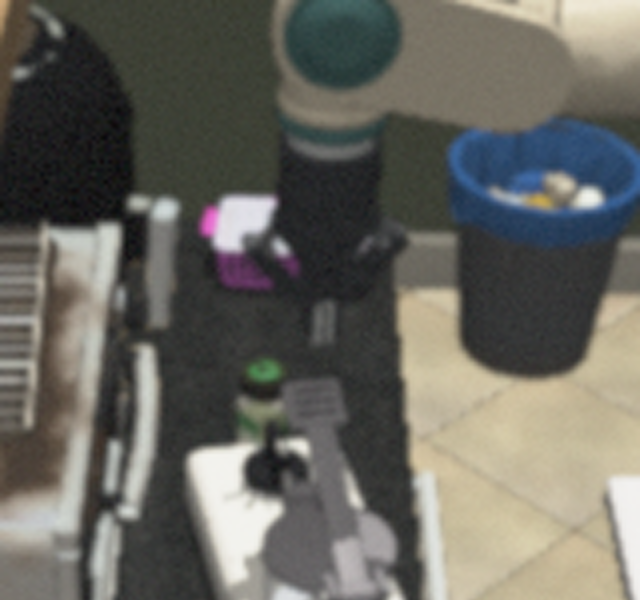

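The side view shows the shut fingers straight above the raised pad. I'll shift slightly and press down.

```bash
python3 -m creep '[[-1,0.4,0.5,1.5,0,0,0],[-1,0,0,1.5,0,0,0],[-1,0,0,1.5,0,0,0],[-1,-0.1,0,1,0,0,0],[-1,-0.15,0,1,0,0,0],[-1,-0.15,0,1,0,0,0],[-1,-0.15,0,1,0,0,0],[-1,-0.15,0,1,0,0,0],[-1,-0.15,0,1,0,0,0],[-1,-0.1,0,0.7,0,0,0],[-1,0,0,0,0,0,0]]'
python3 -c "from h import *;st()"
```

```text
time_s: 5.05
tcp_pos: [440.5, 39.0, 170.2]
ee_rot: [0.621, 0.784, -0.001, -0.001]
ft_force: [-0.7, -0.2, 0.2]
gripper_width: -0.2
grasp_force: 0.0
t 5.05 chop xy [-0.3 -6.1] z 170.2 yaw_y 0.2301 tilt [-0.002  0.   ] F [-0.7 -0.2  0.2] tau [-0.03 -0.06 -0.  ] w -0.2 g 0.0
```

```bash
python3 -m creep '[[-1,-0.2,0,0.4,0,0,0],[-1,0,0,0.3,0,0,0],[-1,0,0,0,0,0,0]]'
python3 -c "from h import *;st()"
python3 -m creep '[[-1,0,0,-3,0,0,0],[-1,-1,0,-3,0,0,0],[0,-4,0,-1,0,0,0],[1,-4,0,0,0,0,0],[1,-0.8,0,0,0,0,0],[1,0,0,0,0,0,0],[1,0,0,0,0,0,0]]'
python3 - <<'E'
from h import *
st()
c=bot.capture("side");a=c["image"][150:300,290:410]
t=bot.capture("top");b=t["image"][170:270,200:350]
a=cv2.resize(a,(420,525),interpolation=3)
b=cv2.resize(b,(375,250),interpolation=3)
o=np.zeros((525,795,3),np.uint8);o[:,:420]=a;o[:250,420:]=b;cv2.imwrite("pics/s4.png",o[...,::-1])
E
```

```text
time_s: 5.42
tcp_pos: [441.5, 37.0, 164.3]
ee_rot: [0.621, 0.784, -0.0, 0.0]
ft_force: [0.8, -0.6, 0.1]
gripper_width: 0.3
grasp_force: 0.0
t 5.425 chop xy [ 0.3 -8.3] z 164.3 yaw_y 0.2299 tilt [ 0. -0.] F [ 0.8 -0.6  0.1] tau [ 0.01 -0.02  0.03] w 0.3 g 0.0
time_s: 6.3
tcp_pos: [463.7, -57.5, 234.3]
ee_rot: [0.621, 0.784, 0.0, -0.0]
ft_force: [0.4, -0.2, 1.0]
gripper_width: 85.2
grasp_force: 0.0
t 6.3 chop xy [   0.6 -105.3] z 234.3 yaw_y 0.231 tilt [-0.  0.] F [ 0.4 -0.2  1. ] tau [ 0.01 -0.05  0.07] w 85.2 g 0.0
```

View pics/s4.png

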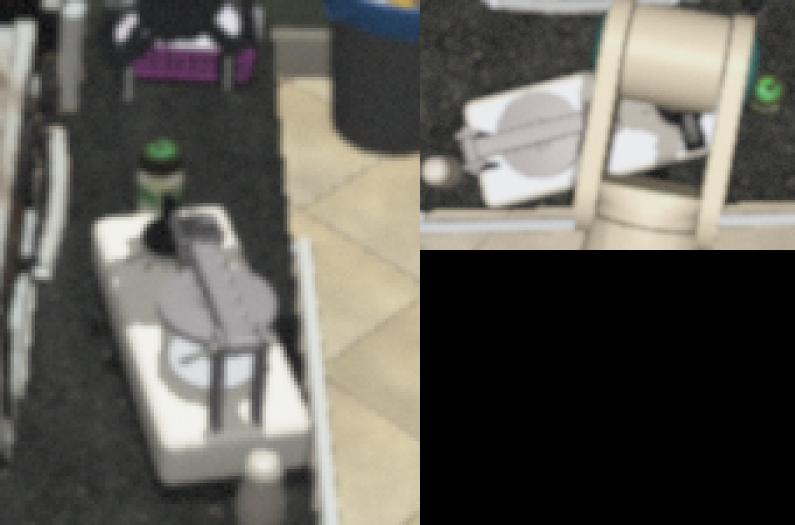

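The arm stays down: the pad is at about (347,215) in the side image. I'll check that against the expected locked projection, and the bar's top too.

```bash
python3 - <<'E'
from h import *
c=bot.capture("side")
def W(x,y,z): return [C[0]+x*np.cos(A)-y*np.sin(A),C[1]+x*np.sin(A)+y*np.cos(A),z]
print("locked",proj(c,W(0,-12,164)),"raised",proj(c,W(0,6.5,233)),"at .36",proj(c,W(0,-9,178)))
print("bar top",proj(c,W(0,-105,115)), proj(c,W(0,-78,115)),proj(c,W(0,-132,115)))
st()
E
python3 -m creep '[[1,0.05,-0.1,3,0,0,0],[1,0,0,3,0,0,0],[1,0,0,3,0,0,0],[1,0,0,3,0,0,0],[1,0,0,2.7,0,0,0],[1,0,0,0,0,0,0],[1,0,0,0,0,0,0]]' 60
python3 -c "from h import *;st()"
```

```text
locked [344.91204367 213.04091216] raised [347.21933798 199.09322551] at .36 [345.31125728 210.15104766]
bar top [337.96653841 207.97095092] [339.74706706 212.71002577] [336.23127847 203.35236379]
t 6.45 chop xy [   0.7 -105.5] z 234.4 yaw_y 0.2312 tilt [ 0. -0.] F [-0.2 -0.1 -0. ] tau [0.02 0.   0.  ] w 85.5 g 0.0
time_s: 7.32
tcp_pos: [463.4, -58.0, 88.6]
ee_rot: [0.621, 0.784, 0.0, 0.001]
ft_force: [0.0, -0.2, -0.4]
gripper_width: 85.3
grasp_force: 0.0
t 7.325 chop xy [   0.2 -105.8] z 88.6 yaw_y 0.2304 tilt [ 0.002 -0.   ] F [ 0.  -0.2 -0.4] tau [-0.01 -0.03 -0.01] w 85.3 g 0.0
```

```bash
python3 -m creep '[[-0.3,0,0,0,0,0,0],[-0.5,0,0,0,0,0,0],[-0.6,0,0,0,0,0,0],[-0.65,0,0,0,0,0,0],[-1,0,0,0,0,0,0],[-1,0,0,0,0,0,0],[-1,0,0,0,0,0,0],[-1,0,0,0,0,0,0]]' 60
python3 -c "from h import *;st()"
```

```text
time_s: 8.32
tcp_pos: [462.3, -58.3, 87.6]
ee_rot: [0.621, 0.784, -0.0, -0.0]
ft_force: [-6.1, -0.8, 5.4]
gripper_width: 11.8
grasp_force: 59.1
t 8.325 chop xy [  -0.9 -105.8] z 87.6 yaw_y 0.2298 tilt [-0.001 -0.   ] F [-6.1 -0.8  5.4] tau [-0.07  0.86 -0.1 ] w 11.8 g 59.1
```

```bash
python3 -m creep '[[-1,0,-0.06,0,0,0,0],[-1,0,0,0,0,0,0.1],[-1,0,0,0,0,0,0.1],[-1,0,0,0,0,0,0.1],[-1,0,0,0,0,0,0.1],[-1,0,0,0,0,0,0.1],[-1,0,0,0,0,0,0.1],[-1,0,0,0,0,0,0],[-1,0,0,0,0,0,0]]'
python3 -c "from h import *;st()"
```

```text
time_s: 9.45
tcp_pos: [460.2, -58.2, 87.5]
ee_rot: [0.825, 0.565, -0.002, -0.002]
ft_force: [-16.1, -0.2, 13.2]
gripper_width: 12.0
grasp_force: 60.4
t 9.45 chop xy [  -3.  -105.2] z 87.5 yaw_y -0.3696 tilt [-0.006  0.   ] F [-16.1  -0.2  13.2] tau [0.21 2.59 0.19] w 12.0 g 60.4
```

The force pattern suggests the TCP sits about 3.7 mm off the dial axis along the bar. I'll follow the dial's circle to relieve it.

```bash
python3 -m creep '[[-1,-0.15,-0.2,0,0,0,0],[-1,0,0,0,0,0,0],[-1,0,0,0,0,0,0]]'
python3 -c "from h import *;st()"
```

```text
time_s: 9.82
tcp_pos: [460.0, -58.3, 87.6]
ee_rot: [0.825, 0.565, 0.001, -0.0]
ft_force: [-3.0, 5.4, 5.9]
gripper_width: 12.3
grasp_force: 59.2
t 9.825 chop xy [  -3.2 -105.3] z 87.6 yaw_y -0.3694 tilt [0.    0.001] F [-3.   5.4  5.9] tau [0.81 0.37 0.12] w 12.3 g 59.2
```

```bash
python3 -m creep '[[-1,0,-0.05,0,0,0,0.1],[-1,0,-0.04,0,0,0,0.1],[-1,0,-0.04,0,0,0,0.1],[-1,0,-0.04,0,0,0,0.1],[-1,0,-0.04,0,0,0,0.1],[-1,0,-0.04,0,0,0,0.1],[-1,0,0,0,0,0,0],[-1,0,0,0,0,0,0],[-1,0,0,0,0,0,0]]'
python3 - <<'E'
from h import *
st()
c=bot.capture("side");a=cv2.resize(c["image"][170:290,290:410],(600,600),interpolation=3)
cv2.imwrite("pics/s5.png",a[...,::-1])
E
```

```text
time_s: 10.95
tcp_pos: [458.0, -56.8, 87.6]
ee_rot: [0.955, 0.296, 0.0, -0.0]
ft_force: [-1.3, 5.4, 4.9]
gripper_width: 12.3
grasp_force: 59.3
t 10.95 chop xy [  -4.8 -103.4] z 87.6 yaw_y -0.9692 tilt [0.001 0.001] F [-1.3  5.4  4.9] tau [0.79 0.26 0.21] w 12.3 g 59.3
```

View pics/s5.png

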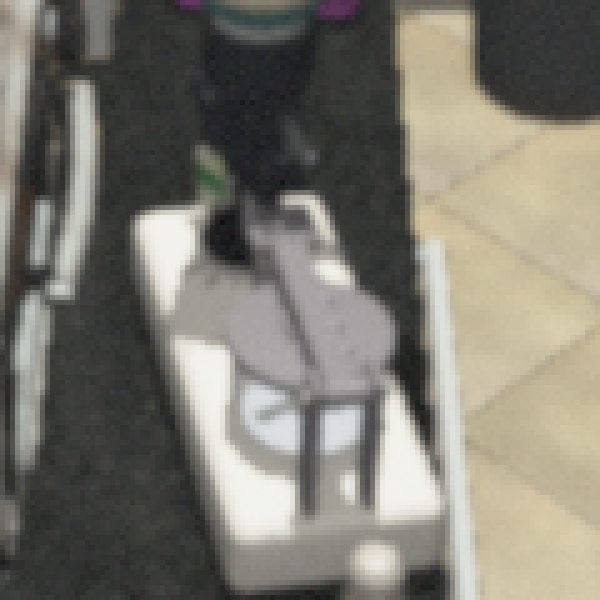

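The locking arm is still down, and the gripper holds the dial turned by 1.20 rad. I'll add a touch for pad give, then hand in.

```bash
python3 -m creep '[[-1,0,0,0,0,0,0.02],[-1,0,0,0,0,0,0],[-1,0,0,0,0,0,0],[-1,0,0,0,0,0,0]]'
python3 -c "from h import *;st();print(bot.hand_in())"
```

```text
time_s: 11.5
tcp_pos: [458.0, -56.8, 87.6]
ee_rot: [0.958, 0.287, 0.0, -0.001]
ft_force: [-1.7, 4.9, 5.4]
gripper_width: 12.2
grasp_force: 59.3
t 11.5 chop xy [  -4.8 -103.4] z 87.6 yaw_y -0.9892 tilt [0.001 0.001] F [-1.7  4.9  5.4] tau [0.87 0.33 0.22] w 12.2 g 59.3
the job is handed in; nothing more can be done
None
```

I pressed the locking arm down and it stayed down. The pulse dial is gripped and held about 1.22 rad clockwise by wrist angle, at the third click (1.2). I couldn't see the dial's pointer under the gripper to confirm the click directly. The job was handed in at about 11.5 s; no verdict came back.

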